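# Close the cup carton and hold the press bar over it for taping

## Robot

A 6-joint arm with a two-finger parallel gripper is mounted at the origin on the work surface. World frame = base frame: x ahead of the robot, y to its left, z up, the work surface at z = 0. Lengths are in m, angles in degrees, forces in N, time in s.
With the tool pointing down it reaches from about 0.375 to 0.9 m from the base axis. Payload 3.1 kg.
Tool frame: the origin (TCP) lies between the finger pads; the fingertips stand 11 mm ahead of it and the grasp point (between the pads) lies 8 mm behind it; z points along the fingers, y is the line along which they close (so a half turn about z gives the same grasp; the last joint's range is limited). The gripper opens to 87 mm and grips with 3 to 60 N. Pads are 19 mm wide; open, the fingers measure 117 mm over their backs; the gripper's body (75 mm by 190 mm) begins 51 mm behind the grasp point.
Start: joints at [65.231, 30.224, 82.088, -0, 67.689, -10.227], TCP at [0.157, 0.605, 0.234] pointing down, gripper open.
Joint ranges: [-176.69, 176.69], [-43.24, 126.21], [12.49, 139.97], [-82, 262], [0, 151.66], [-163.58, 163.58]. Speed limits (degrees/s): [159.86, 159.86, 180, 180, 180, 180].

## Interface

Orientations are given as a 3x3 rotation matrix whose columns are the frame's x, y, z axes.
In Python, from rig import bot gives the robot as it stands.
- The arm moves only by the tool apply_moves, never from a script. Its argument "steps" is a list that holds one entry, the list of rows, each a list of 7 numbers: the shift along the tool's x, y, z in cm, then the turn, a rotation vector about the tool's x, y, z in degrees, then the gripper command: -1 is shut, 1 is fully open, values between are in proportion. In form: [[[dx, dy, dz, rx, ry, rz, jaw], ...]]. A call has 1 to 20 rows; each row is the pose to reach, as a shift and turn from the pose commanded when the call began, along the tool's axes at that moment; what a row does not reach only later rows make up. A row lasts 1/8 s, in which the tool goes at most 62.5 mm and 10.7 degrees, less where a joint would pass 70% of its speed; a pose out of reach is approached as far as the arm can. A call with a gripper value outside its range is refused whole. The fingers move at their own pace and stop on an object; the grip force is fixed at half the most. Time passes only in rows, so rows that repeat a pose let the fingers close. It gives the time, the measured TCP pose, the force, the opening and the grip force at its end, in the units of the state.
- bot.read_state(): the state, without advancing time (a new reading comes with each control period).
- bot.capture(name): name is "scene" or "top" or "wrist"; returns the picture (420x560x3 uint8, blue, green, red); there is no depth.
- bot.camera_model(name): a dict with "intrinsics" (3x3 intrinsics, pixels), "R" (3x3) and "t" (3): a world point X has camera coordinates R X + t. Camera axes: x right, y down, z forward; pixel columns grow to the right and rows downward; lengths in m; the calibration is good to about 2 mm. A picture is of the moment at which its call begins: read the wrist's pose just before it. camera_model takes no time and is no camera call; for the wrist camera it gives the pose at the moment of the call.
- bot.hand_in(): hands the job in; it is judged then, once.
The state is a dict: "time_s": time; "joint_positions": joint angles; "qvel": joint speeds; "tau": joint torques, N m; "position": TCP position; "tcp_rot": TCP orientation; "force": force on the tool from outside, world axes, zero at the start; "moment": the same for the moment, N m; "opening": opening from 0.0 (shut) to 1.0 (fully open); "grasp_force": force on a finger pad.
Only numpy, scipy, OpenCV 4.12 (cv2) and the standard library are available. Lean on these libraries where they do the work, as an engineer would, in place of code of your own. Each camera call takes 0.05 s, during which the arm holds its last target. There are 200 camera calls.

## Task

Close the open carton on the packing stand: fold the narrow flap down flat first, then the wide flap down flat over it. Then take the black grip of the spring-return press bar, pull the bar out over the closed carton until its pointer stands over the red mark, and keep holding it there: the program finishes with the gripper still holding the bar at the mark. Leave the knock box, milk pitcher, shaker and tamper where they are.

Things in the scene. Friction and masses are not known exactly. Their poses are not given: they have to be found in the camera images.
- stand: Packing stand, fixed: plywood base 350 x 150 x 12 mm. Origin on the bench under the carton's centre; x runs from the carton to the press bar's rail, y to the left looking along x, z up. Grey rail block, 70 mm wide, top 88 mm high, x = 90 to 240 mm; white scale shelf level with it at y = 35 to 90 mm; steel spring drum 115 mm high at x = 216 to 256 mm.
- narrow_flap (a joint): Narrow flap's angle, rad: 0 flat and closed, 1.57 upright, more leans outwards (limit 2.3). 126 mm along the hinge, 56 mm from hinge to free edge, 3 mm thick, blue strip at the edge. Hinge parallel to the stand's x at y = +65 mm, 92 mm above the bench; folds inwards to -y. Starts open, leaning outwards; stays where it is left (friction under 1 N at the edge).
- narrow_edge (a point): Middle of the free edge of the narrow flap.
- wide_flap (a joint): Wide flap's angle, rad: 0 flat and closed, 1.57 upright, more leans outwards (limit 2.3). 130 mm along the hinge, 118 mm from hinge to free edge, 3 mm thick, green strip at the edge. Hinge parallel to the stand's x at y = -65 mm, 96 mm above the bench; folds inwards to +y over the whole carton. Starts open, leaning outwards; stays where it is left.
- wide_edge (a point): Middle of the free edge of the wide flap.
- press_bar (a joint): Press bar's travel, m: 0 at rest (its start), growing as it is pulled along the stand's -x, limit 0.11. A spring pulls it back: 4 N at rest, about 10 N at 0.1; let go, it returns to 0. Aluminium carriage 44 x 50 mm, top 115 mm above the bench, with a flat tongue 40 mm wide (102 to 108 mm high) reaching 102 mm to -x from the carriage's centre.
- bar_grip (a point): Centre of the upright black grip on the press bar's carriage: 22 mm along the stand's x, 36 mm along y, 50 mm tall (115 to 165 mm above the bench). This point is 143 mm above the bench, at stand x = 175 mm minus the bar's travel, y = 0.
- pointer (a point): Tip region of the black pointer, 5 mm wide along x, that sticks out to the stand's +y side from the carriage over the white scale shelf. Same stand x as the grip's centre, y = 58 mm, 101 mm above the bench.
- mark: Red mark on the white scale shelf, 16 mm along the stand's x, 26 mm along y, 3 mm thick. Fixed during a run, at 45 to 77 mm of bar travel from rest, different each time. Origin at the centre of its underside; axes as the stand's. The pointer is over it when their positions along x differ by less than 8 mm.
- knock_box: Grey plastic knock box, open, 150 x 130 x 100 mm high, loose. Origin at the centre of its underside.
- pitcher: Steel milk pitcher, 92 mm across, 110 mm high, with a handle reaching 80 mm from its axis; loose. Origin at the centre of its underside.
- shaker: Glass shaker with steel screw-top lid, 88 mm across, 188 mm high, loose. Origin at the centre of its underside.
- tamper: Dark steel coffee tamper, 58 mm across, 88 mm high, loose. Origin at the centre of its underside.
- carton (a point): Centre of the carton's mouth, 92 mm above the bench, straight above the stand's origin. Cardboard carton 130 x 130 mm, open at the top, with two cups inside, fixed on the stand; a narrow flap is hinged along its rim at the stand's y = +65 mm and a wide flap along its rim at y = -65 mm.

How it is judged (in metres and radians):
On the way, in this order (a step that is already met when the one before it is completed fails the run):
1. the narrow flap is folded flat (within 0.15 rad) while the wide flap still stands open (value of joint narrow_flap below 0.15 rad and value of joint wide_flap above 1.2 rad), for 0.2 s.
2. both flaps are folded flat (within 0.15 rad) with the press bar still at rest (within 20 mm) (value of joint each of narrow_flap, wide_flap below 0.15 rad and value of joint press_bar below 0.02 m), for 0.2 s.
3. the gripper holds the press bar with its pointer over the red mark (x of pointer in the frame of mark between -0.008 and 0.008 m and contact force between the fingers and press_bar above 2 N), for 0.2 s.
At the end, for the whole second after the job is handed in: Both flaps flat within 0.15 rad, the pointer over the red mark (within 8 mm of its centre along the travel), the bar still, and the gripper's fingers still holding it against the spring (more than 2 N) (all of step 3 and value of joint each of narrow_flap, wide_flap below 0.15 rad and velocity of joint press_bar between -0.02 and 0.02 m/s); the arm keeps its last pose, push and grip.
It fails at once if the knock box, the pitcher, the shaker or the tamper is moved by more than 30 mm (distance of any of knock_box, pitcher, shaker, tamper from where it was at the start of the episode above 0.03 m).
It also fails if it takes over 61 s, if anything falls off the work surface, if the arm or the gripper's body presses on something with over 40 N, if the wrist force passes 120 N, or if a joint passes its speed limit or range.

## Working session

There is one attempt and no reset: what is moved stays moved. The work goes in short steps, Python scripts to look and compute and a tool call to move; the robot and the scene stay as the last step left them, time stands still between calls to the robot, and variables do not carry over. Pictures are saved under pics/ and viewed, at most 10 in all, crops included, and the job is handed in when it is done.

Besides the shell and the picture viewer there is one more tool, called after "Call:" in YAML: its name, and indented under it one key for each argument. apply_moves: Moves the arm, as the interface text tells. Its arguments: {"type":"object","properties":{"steps":{"type":"array","items":{"type":"array","items":{"type":"array","items":{"type":"number"}}}}},"required":["steps"]}

```bash
mkdir -p pics; python3 - <<'E'
from rig import bot
import cv2,numpy as np
for n in("scene","top"):
    cv2.imwrite(f"pics/{n}0.png",bot.capture(n)); m=bot.camera_model(n); print(n,np.round(m["intrinsics"],1).tolist(),np.round(m["R"],3).tolist(),np.round(m["t"],3))
s=bot.read_state();print(s["time_s"],s["position"],np.round(s["tcp_rot"],3).tolist(),s["opening"])
E
```

```text
scene [[438.8, 0.0, 283.6], [0.0, 438.8, 204.4], [0.0, 0.0, 1.0]] [[0.152, 0.988, -0.005], [0.793, -0.125, -0.597], [-0.59, 0.087, -0.803]] [-0.07  -0.365  1.698]
top [[511.7, 0.0, 274.8], [0.0, 511.7, 213.6], [0.0, 0.0, 1.0]] [[-0.026, -0.999, -0.027], [-0.997, 0.028, -0.076], [0.076, 0.025, -0.997]] [0.016 0.555 1.345]
0.1 [0.15662992 0.60440278 0.23266591] [[-0.968, 0.251, -0.001], [0.251, 0.968, -0.002], [0.0, -0.002, -1.0]] 0.9993100297594418
```

View pics/scene0.png

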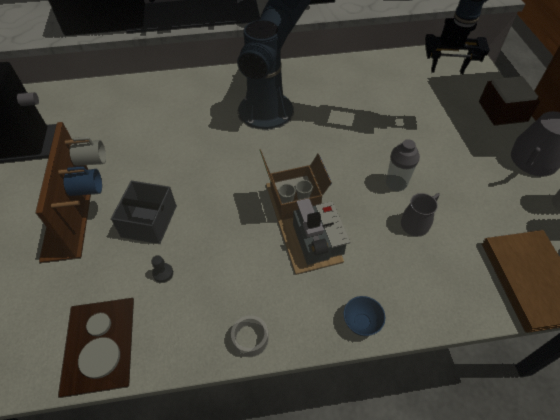

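View pics/top0.png

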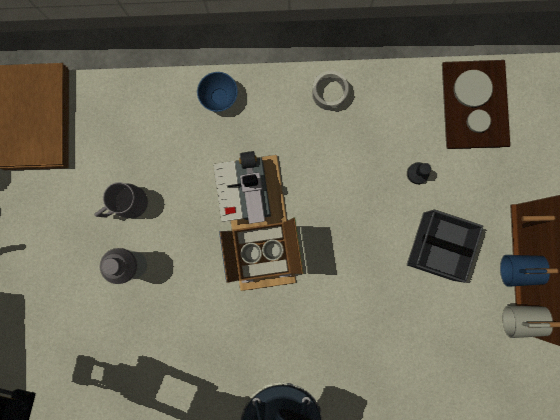

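The stand lies ahead of the base. The carton is at about (262,252) in the top view and the rail runs up the image (world +x) to about (250,155). The narrow flap is on the left and the wide flap on the right. The red mark is at (231,211) and the black pointer at about (235,185). I'll zoom in next.

```bash
cat > h.py <<'E'
from rig import bot
import cv2,numpy as np
def ray(n,u,v,z):
    m=bot.camera_model(n);K,R,t=[np.array(m[k]) for k in("intrinsics","R","t")]
    c=-R.T@t;d=R.T@np.linalg.solve(K,[u,v,1.]);return c+d*(z-c[2])/d[2]
def proj(n,X):
    m=bot.camera_model(n);K,R,t=[np.array(m[k]) for k in("intrinsics","R","t")]
    p=K@(R@np.array(X)+t);return p[:2]/p[2]
def blob(im,lo,hi,roi):
    x0,y0,x1,y1=roi
    k=cv2.inRange(cv2.cvtColor(im,cv2.COLOR_BGR2HSV),lo,hi);z=np.zeros_like(k);z[y0:y1,x0:x1]=k[y0:y1,x0:x1]
    n,l,s,c=cv2.connectedComponentsWithStats(z);i=1+np.argmax(s[1:,4]);return c[i],s[i]
E
python3 - <<'E'
from h import *
im=cv2.imread("pics/top0.png")
cv2.imwrite("pics/top0c.png",cv2.resize(im[140:300,205:345],None,fx=5,fy=3.75*4/3,interpolation=cv2.INTER_CUBIC)[:, :][:800])
a=cv2.resize(im[145:295,200:345],None,fx=4,fy=4,interpolation=cv2.INTER_CUBIC)
cv2.imwrite("pics/top0c.png",cv2.convertScaleAbs(a,alpha=1.5))
c,s=blob(im,(0,150,80),(8,255,255),(200,145,345,295));print("red",c,s,ray("top",*c,.091))
E
```

```text
red [229.9137931 210.       ] [225 207  11   7  58] [0.56227135 0.11252997 0.091     ]
```

View pics/top0c.png

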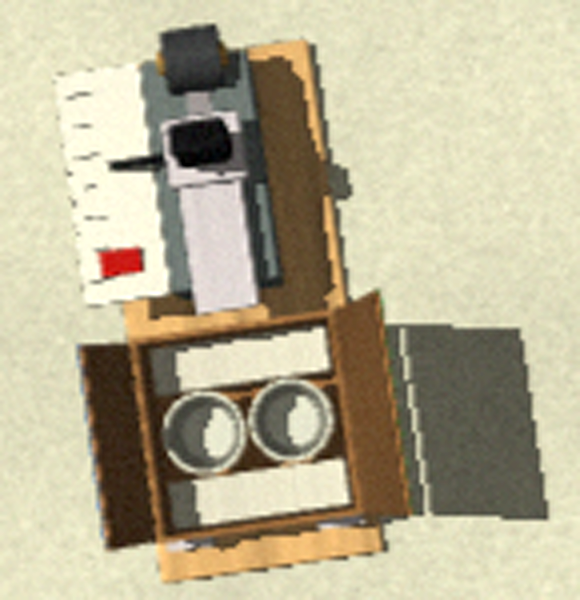

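The zoom (×4, offset 200,145) shows these points:
- Base corners at (308,42), (383,550) and (162,580).
- Shelf edge from (57,75) to (88,305).
- Carton mouth corners at about (140,340), (328,322), (350,518) and (165,537).
- Pointer tip at (112,165), mark at (120,262), and grip top at (200,142).

```bash
python3 - <<'E'
from h import *
P=lambda u,v,z:ray("top",200+u/4-.4,145+v/4-.4,z)
b=[P(308,42,.012),P(383,550,.012),P(162,580,.012)]
print("base",np.round(b,4).tolist(),np.linalg.norm(b[0]-b[1]),np.linalg.norm(b[1]-b[2]))
s=[P(57,75,.088),P(88,305,.088)]
for a,c in((b[0],b[1]),s): d=a-c;print("yaw",np.degrees(np.arctan2(d[1],d[0])),np.linalg.norm(d))
d=b[2]-b[1];print("yaw",np.degrees(np.arctan2(-d[0],d[1])))
m=[P(140,340,.092),P(328,322,.092),P(350,518,.092),P(165,537,.092)];print("mouth",np.mean(m,0),[np.linalg.norm(m[i]-m[i-1]) for i in range(4)])
y=np.radians(8.2);x_=np.array([np.cos(y),np.sin(y),0]);y_=np.array([-np.sin(y),np.cos(y),0])
grip=P(200,142,.165);ptr=P(118,165,.101);mk=P(120,262,.091)
o=np.mean(m,0)
for n,q in(("grip",grip),("ptr",ptr),("mark",mk),("shelfnear",s[1]),("shelffar",s[0]),("basefr",b[0]),("basenr",b[1])):
    print(n,np.round(q,4),"stand",np.round([(q-o)@x_,(q-o)@y_],4))
# flap edges, two views later
E
```

```text
base [[0.7148, -0.0083, 0.012], [0.3719, -0.0492, 0.012], [0.3557, 0.0984, 0.012]] 0.34533072093568357 0.1484218668177299
yaw 6.792156446377523 0.34533072093568357
yaw 6.635335222178156 0.1493398590457786
yaw 6.272239420316487
mouth [0.45430209 0.0359839  0.092     ] [np.float64(0.12483944583196292), np.float64(0.11945729201877137), np.float64(0.12374953347133871), np.float64(0.11674024993941988)]
grip [0.6266 0.0554 0.165 ] stand [ 0.1733 -0.0054]
ptr [0.6228 0.1123 0.101 ] stand [0.1776 0.0515]
mark [0.562  0.1133 0.091 ] stand [0.1177 0.0612]
shelfnear [0.5354 0.1346 0.088 ] stand [0.0944 0.086 ]
shelffar [0.6838 0.1519 0.088 ] stand [0.2437 0.082 ]
basefr [ 0.7148 -0.0083  0.012 ] stand [ 0.2515 -0.081 ]
basenr [ 0.3719 -0.0492  0.012 ] stand [-0.0937 -0.0725]
```

```bash
cat >> h.py <<'E'
O=np.array([.455,.035,0]);_y=np.radians(6.6)
S=np.array([[np.cos(_y),-np.sin(_y),0],[np.sin(_y),np.cos(_y),0],[0,0,1]])
def w2s(p): return S.T@(np.array(p)-O)
def s2w(p): return S@np.array(p)+O
def rep():
    s=bot.read_state();print("t",round(s["time_s"],2),"standTCP mm",np.round(1000*w2s(s["position"]),1),"F stand",np.round(S.T@s["force"],1),"open",round(s["opening"],3),"grip",round(s["grasp_force"],1))
    return s
E
python3 - <<'E'
from h import *
from scipy.spatial.transform import Rotation as Ro
P=lambda u,v:[200+u/4-.4,145+v/4-.4]
# flap edge middle: intersect ray with the circle of edge about hinge (in stand frame, x~0)
for nm,uv,sg,r,h in(("narrow",P(93,446),1,.056,.092),("wide",P(394,402),-1,.118,.096)):
    best=[]
    for z in np.arange(h,h+r+.001,.002):
        q=w2s(ray("top",*uv,z));best.append((abs(np.hypot(q[1]-sg*.065,z-h)-r),z,q[0],q[1]))
    e,z,x,y=min(best);print(nm,"edge stand",round(x,3),round(y,3),round(z,3),"err",round(e,4),"angle",np.arctan2(z-h,-sg*(y-sg*.065)))
for nm,uv,z in(("shaker",(118,266),.19),("pitcher",(120,199),.11),("tamper",(422,173),.05),("knock",(446,246),.1)):print(nm,ray("top",*uv,z))
s=rep();R=np.array(s["tcp_rot"])
Rt=np.column_stack([S[:,1],S[:,0],[0,0,-1]])
print("rotvec",Ro.from_matrix(R.T@Rt).as_rotvec(degrees=True))
for p in([-.01,.145,.28],[-.01,.145,.13]):
    w=s2w(p);print(w,"delta cm",100*R.T@(w-s["position"]))
E
```

```text
narrow edge stand 0.002 0.092 0.142 err 0.0006 angle 2.0585059374666757
wide edge stand 0.002 -0.091 0.212 err 0.0009 angle 1.7937918591337265
shaker [0.42972    0.36637529 0.19      ]
pitcher [0.59631033 0.38762517 0.11      ]
tamper [ 0.6484459  -0.38699548  0.05      ]
knock [ 0.45670788 -0.42409993  0.1       ]
t 0.1 standTCP mm [-230.9  599.9  232.7] F stand [ 0.3  0.8 -0.6] open 0.999 grip 0.0
rotvec [-1.06816427e-01  4.77541679e-02  6.88565017e+01]
[0.42840039 0.17788968 0.28      ] delta cm [-37.01496442 -34.46899541  -4.68102917]
[0.42840039 0.17788968 0.13      ] delta cm [-37.02013776 -34.440642    10.31894314]
```

Call:
apply_moves:
  steps:
    - [[-2,-2,-6.7,0,0,0,-1],[-6,-5.6,-6.7,0,0,10,-1],[-10,-9.3,-6.7,0,0,20,-1],[-14,-13,-6.7,0,0,30,-1],[-18,-16.8,-6.7,0,0,40,-1],[-22,-20.5,-6.7,0,0,50,-1],[-26,-24.2,-6.7,0,0,60,-1],[-30,-28,-6.7,0,0,68.9,-1],[-33.5,-31.2,-6.7,0,0,68.9,-1],[-37,-34.4,-6.7,0,0,68.9,-1],[-37,-34.4,-6.7,0,0,68.9,-1],[-37,-34.4,-6.7,0,0,68.9,-1]]

```text
time_s: 1.6
position: [0.428, 0.1792, 0.3002]
tcp_rot: [[-0.114, 0.994, -0.002], [0.994, 0.114, 0.0], [0.001, -0.002, -1.0]]
force: [-0.5, -0.4, -0.6]
opening: 0.001
grasp_force: 0.0
```

```bash
python3 - <<'E'
from h import *
s=rep();print(np.round(S.T@s["tcp_rot"],3).tolist(),s["joint_positions"])
E
```

```text
t 1.6 standTCP mm [-10.3 146.3 300.2] F stand [-0.6 -0.3 -0.6] open 0.001 grip 0.0
[[0.001, 1.0, -0.002], [1.0, -0.001, 0.001], [0.001, -0.002, -1.0]] [8.85544705e+00 1.28461500e+01 9.92111242e+01 3.47244395e-02
 6.80284840e+01 2.32428977e+00]
```

Call:
apply_moves:
  steps:
    - [[0,0,5,0,0,0,-1],[0,0,10,0,0,0,-1],[0,0,15,0,0,0,-1],[0,0,17.1,0,0,0,-1],[-1.5,0,17.1,0,0,0,-1],[-3,0,17.1,0,0,0,-1],[-4,0,17.1,0,0,0,-1],[-5,0,17.1,0,0,0,-1],[-6,0,17.1,0,0,0,-1],[-7,0,17.1,0,0,0,-1],[-8,0,17.1,0,0,0,-1],[-9,0,17.1,0,0,0,-1],[-10,0,17.3,0,0,0,-1],[-11,0,17.6,0,0,0,-1],[-12,0,18.1,0,0,0,-1],[-12.4,0,18.6,0,0,0,-1],[-12.4,0,18.8,0,0,0,-1]]

```text
time_s: 3.72
position: [0.4428, 0.0554, 0.1121]
tcp_rot: [[-0.114, 0.994, -0.0], [0.994, 0.114, -0.0], [-0.0, -0.0, -1.0]]
force: [0.4, -0.1, 0.7]
opening: 0.003
grasp_force: 0.3
```

```bash
python3 - <<'E'
from h import *
s=rep();cv2.imwrite("pics/a.png",cv2.convertScaleAbs(cv2.resize(bot.capture("scene")[130:290,220:370],None,fx=4,fy=3.7),alpha=1.6))
E
```

```text
t 3.73 standTCP mm [ -9.7  21.7 112.1] F stand [ 0.4 -0.2  0.7] open 0.003 grip 0.3
```

View pics/a.png

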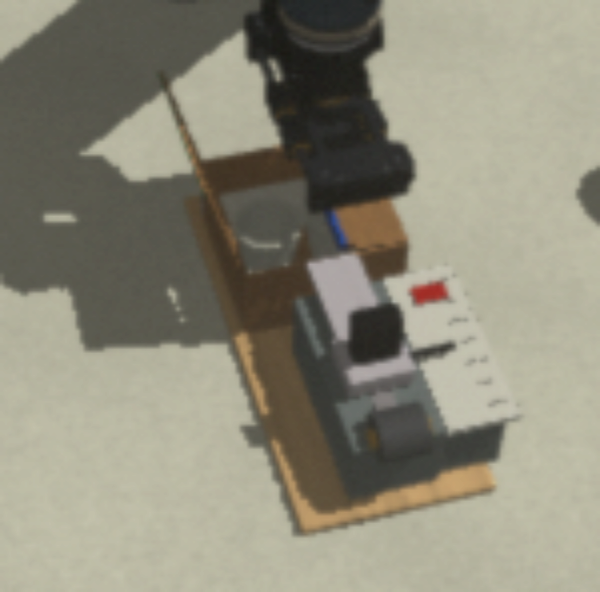

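The narrow flap is nearly flat, with its blue strip at about (337,228) in the crop. I'll press it gently the rest of the way down.

Call:
apply_moves:
  steps:
    - [[0,0,0.2,0,0,0,-1],[0,0,0.4,0,0,0,-1],[0,0,0.6,0,0,0,-1],[0,0,0.7,0,0,0,-1],[0,0,0.7,0,0,0,-1],[0,0,0.7,0,0,0,-1]]

```text
time_s: 4.53
position: [0.4429, 0.056, 0.1061]
tcp_rot: [[-0.114, 0.993, 0.001], [0.993, 0.114, 0.0], [-0.0, 0.001, -1.0]]
force: [-0.3, 0.2, 7.6]
opening: 0.006
grasp_force: 3.5
```

The narrow flap is on its stop, with the tip at 95 mm and 7.6 N. Next I go up, over and behind the wide flap.

Call:
apply_moves:
  steps:
    - [[0,0,-5,0,0,0,-1],[0,0,-11,0,0,0,-1],[0,0,-17,0,0,0,-1],[0,0,-22.5,0,0,0,-1],[-5,0,-22.5,0,0,0,-1],[-10,0,-22.5,0,0,0,-1],[-14,0,-22.5,0,0,0,-1],[-17.2,0,-22.5,0,0,0,-1],[-17.2,0,-22.5,0,0,0,-1],[-17.2,0,-17,0,0,0,-1],[-17.2,0,-12,0,0,0,-1],[-17.2,0,-9.6,0,0,0,-1],[-17.2,0,-9.6,0,0,0,-1]]

```text
time_s: 6.15
position: [0.4607, -0.113, 0.1999]
tcp_rot: [[-0.115, 0.993, -0.005], [0.993, 0.115, 0.003], [0.004, -0.005, -1.0]]
force: [-0.3, 0.7, -0.5]
opening: 0.002
grasp_force: 0.0
```

```bash
python3 - <<'E'
from h import *
s=rep();cv2.imwrite("pics/b.png",cv2.convertScaleAbs(cv2.resize(bot.capture("scene")[100:290,200:370],None,fx=3.5,fy=3.1),alpha=1.6))
E
```

```text
t 6.15 standTCP mm [ -11.3 -147.7  199.9] F stand [-0.3  0.7 -0.5] open 0.002 grip 0.0
```

View pics/b.png

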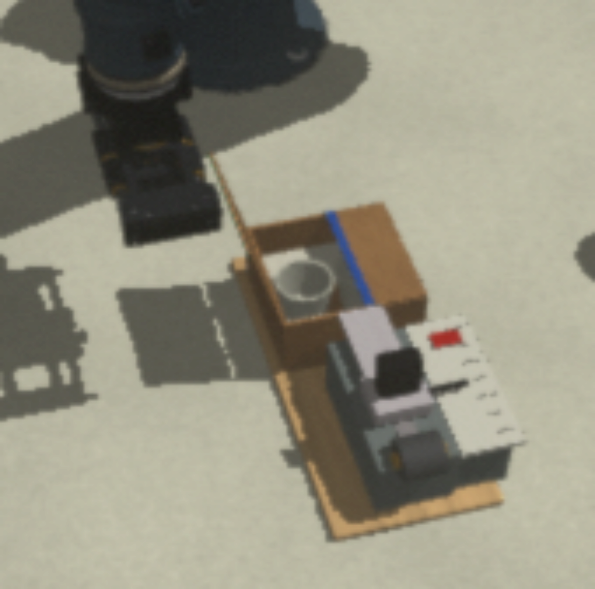

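The narrow flap stays flat (blue strip from (330,213) to (370,300)) and the wide flap still stands. The gripper is outside it, so I sweep it over now.

Call:
apply_moves:
  steps:
    - [[2,0,0,0,0,0,-1],[4,0,0,0,0,0,-1],[5.2,0,0,0,0,0,-1],[6.4,0,0,0,0,0,-1],[7.5,0,0,0,0,0,-1],[8.7,0,0,0,0,0,-1],[10,0,0.2,0,0,0,-1],[11.2,0,0.6,0,0,0,-1],[12.3,0,1.2,0,0,0,-1],[13.3,0,1.9,0,0,0,-1],[14.2,0,2.7,0,0,0,-1],[15,0,3.7,0,0,0,-1],[15.7,0,4.7,0,0,0,-1],[16.2,0,5.8,0,0,0,-1],[16.6,0,6.9,0,0,0,-1],[16.9,0,7.9,0,0,0,-1],[17,0,8.5,0,0,0,-1],[17,0,8.8,0,0,0,-1],[17,0,8.8,0,0,0,-1]]

```text
time_s: 8.57
position: [0.4431, 0.0538, 0.1135]
tcp_rot: [[-0.114, 0.993, -0.0], [0.993, 0.114, -0.0], [-0.0, -0.0, -1.0]]
force: [-0.6, -2.0, 0.3]
opening: 0.007
grasp_force: 0.0
```

```bash
python3 - <<'E'
from h import *
s=rep();cv2.imwrite("pics/c.png",cv2.convertScaleAbs(cv2.resize(bot.capture("scene")[100:290,200:370],None,fx=3.5,fy=3.1),alpha=1.6))
E
```

```text
t 8.57 standTCP mm [ -9.7  20.  113.5] F stand [-0.8 -1.9  0.3] open 0.007 grip 0.0
```

View pics/c.png

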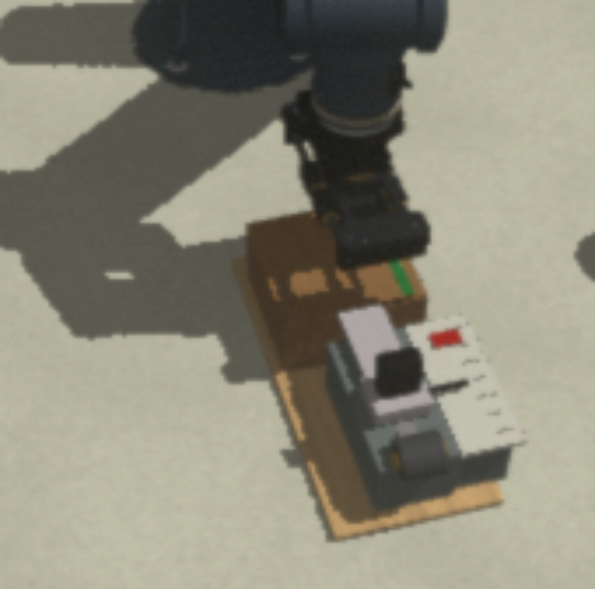

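The wide flap lies over the carton, with its green strip at about (402,278). I'll press it down until it bears.

Call:
apply_moves:
  steps:
    - [[0,0,0.2,0,0,0,-1],[0,0,0.4,0,0,0,-1],[0,0,0.5,0,0,0,-1],[0,0,0.6,0,0,0,-1],[0,0,0.6,0,0,0,-1]]

```text
time_s: 9.25
position: [0.4435, 0.0539, 0.1097]
tcp_rot: [[-0.114, 0.993, 0.002], [0.993, 0.114, -0.0], [-0.001, 0.002, -1.0]]
force: [-3.9, 0.5, 21.6]
opening: 0.006
grasp_force: 10.9
```

Call:
apply_moves:
  steps:
    - [[0,0,-3,0,0,0,-1],[0,0,-8,0,0,0,-1],[0,0,-13,0,0,0,0],[0,0,-15.5,0,0,0,0.6],[-0.5,4,-15.5,0,0,0,0.6],[-1,9,-15.5,0,0,0,0.6],[-2,14,-15.5,0,0,0,0.6],[-2,18.5,-15.5,0,0,0,0.6],[-2,18.5,-15.5,0,0,0,0.6],[-2,18.5,-15.5,0,0,0,0.6]]

```text
time_s: 10.5
position: [0.6279, 0.0552, 0.2617]
tcp_rot: [[-0.114, 0.993, -0.003], [0.993, 0.114, 0.0], [0.0, -0.003, -1.0]]
force: [-0.6, 0.3, 0.3]
opening: 0.77
grasp_force: 0.0
```

```bash
python3 - <<'E'
from h import *
s=rep();im=bot.capture("wrist");cv2.imwrite("pics/w.png",im)
for n,p in(("grip",(.175,0,.165)),("ptr",(.175,.058,.101)),("mark",(.1153,.062,.091)),("edge",(0,.053,.099))):print(n,proj("wrist",s2w(p)))
c,b=blob(im,(0,150,80),(8,255,255),(0,0,560,420));print("red",c,b,w2s(ray("wrist",*c,.091)))
E
```

```text
t 10.5 standTCP mm [1.740e+02 2.000e-01 2.617e+02] F stand [-0.5  0.3  0.3] open 0.77 grip 0.0
grip [283.35289236 217.71011089]
ptr [283.32691428 138.72994498]
mark [221.43775561 133.95569808]
edge [ 99.10455458 144.14694463]
red [221.82019704 126.81773399] [214 114  16  27 406] [0.1160083  0.06866696 0.091     ]
```

View pics/w.png

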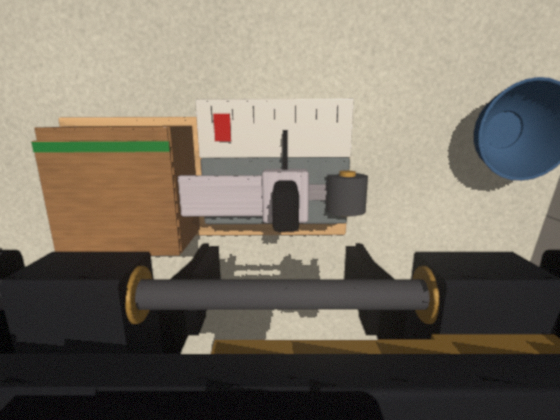

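The flap is flat: its green edge is at row 146, against 144 predicted. The pointer is at column 284.5 and the red mark at (222,127), so the travel needed is about 60 mm. The grip lies between the open fingers, so I go down and grasp it.

Call:
apply_moves:
  steps:
    - [[0,0.2,4,0,0,0,0.6],[0,0.2,8,0,0,0,0.6],[0,0.2,11,0,0,0,0.6],[0,0.2,12.5,0,0,0,0.6],[0,0.2,12.5,0,0,0,0.6],[0,0.2,12.5,0,0,0,-1],[0,0.2,12.5,0,0,0,-1],[0,0.2,12.5,0,0,0,-1],[0,0.2,12.5,0,0,0,-1],[0,0.2,12.5,0,0,0,-1],[0,0.2,12.5,0,0,0,-1]]

```text
time_s: 11.92
position: [0.6304, 0.0553, 0.1375]
tcp_rot: [[-0.115, 0.993, -0.002], [0.993, 0.115, -0.0], [-0.0, -0.002, -1.0]]
force: [-1.9, -0.4, 2.6]
opening: 0.251
grasp_force: 30.0
```

Held: the opening is 0.251, about 22 mm, at 30 N. Now I pull 60 mm along −x.

Call:
apply_moves:
  steps:
    - [[0,-0.6,0,0,0,0,-1],[0,-1.4,0,0,0,0,-1],[0,-2.2,0,0,0,0,-1],[0,-3,0,0,0,0,-1],[0,-3.8,0,0,0,0,-1],[0,-4.6,0,0,0,0,-1],[0,-5.3,0,0,0,0,-1],[0,-5.8,0,0,0,0,-1],[0,-6,0,0,0,0,-1],[0,-6,0,0,0,0,-1],[0,-6,0,0,0,0,-1],[0,-6,0,0,0,0,-1]]

```text
time_s: 13.42
position: [0.5741, 0.0486, 0.1375]
tcp_rot: [[-0.114, 0.993, 0.006], [0.993, 0.114, 0.0], [-0.0, 0.006, -1.0]]
force: [6.9, 1.4, -4.9]
opening: 0.248
grasp_force: 30.1
```

```bash
python3 - <<'E'
from h import *
s=rep();a=bot.capture("wrist");b=bot.capture("top")[145:295,200:345];b=cv2.resize(b,(406,420),interpolation=cv2.INTER_CUBIC)
cv2.imwrite("pics/d.png",np.hstack([a[:, :390],cv2.convertScaleAbs(b,alpha=1.5)]))
for n,p in(("ptr",(.1155,.058,.101)),("mark",(.1155,.065,.091)),("edgeflat",(0,.053,.099))):print(n,proj("wrist",s2w(p)))
E
```

```text
t 13.43 standTCP mm [119.9  -0.2 137.5] F stand [ 7.   0.6 -4.9] open 0.248 grip 30.1
ptr [272.94484342 150.08895727]
mark [273.21463365 136.59450589]
edgeflat [ 73.25503899 158.86804955]
```

View pics/d.png

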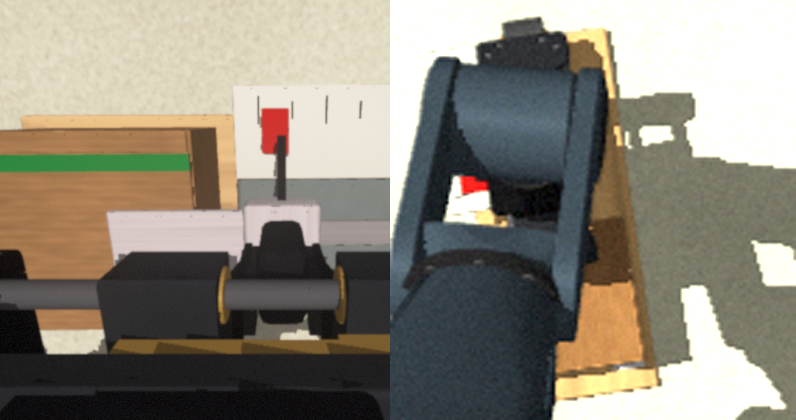

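In the wrist view the pointer tip is at column 281.5 and the mark's centre at 275. The pointer is inside the mark, about 4 mm short of centre, so I pull 4 mm more.

Call:
apply_moves:
  steps:
    - [[0,-0.2,0,0,0,0,-1],[0,-0.4,0,0,0,0,-1],[0,-0.4,0,0,0,0,-1],[0,-0.4,0,0,0,0,-1],[0,-0.4,0,0,0,0,-1],[0,-0.4,0,0,0,0,-1]]

```text
time_s: 14.28
position: [0.5703, 0.0481, 0.1375]
tcp_rot: [[-0.114, 0.993, 0.006], [0.993, 0.114, 0.0], [-0.001, 0.006, -1.0]]
force: [7.7, 0.8, -4.6]
opening: 0.253
grasp_force: 30.1
```

```bash
python3 - <<'E'
from h import *
s=rep();a=bot.capture("wrist");cv2.imwrite("pics/e.png",cv2.resize(a[80:240,:380],None,fx=2,fy=2))
c,b=blob(a,(0,150,80),(8,255,255),(0,0,560,420));print("red",c,b)
k=cv2.inRange(cv2.cvtColor(a,cv2.COLOR_BGR2GRAY),0,80)[158:185,240:330];print("ptr cols",240+np.nonzero(k)[1].mean(),k.any(0).sum(), w2s(ray("wrist",240+np.nonzero(k)[1].mean(),165,.101)),w2s(ray("wrist",*c,.091)))
E
```

```text
t 14.28 standTCP mm [116.1  -0.2 137.5] F stand [ 7.8 -0.1 -4.6] open 0.253 grip 30.1
red [281.03181336 128.05302227] [268 109  26  44 943]
ptr cols 280.84615384615387 10 [0.11612089 0.04949561 0.101     ] [0.11628826 0.06988644 0.091     ]
```

View pics/e.png

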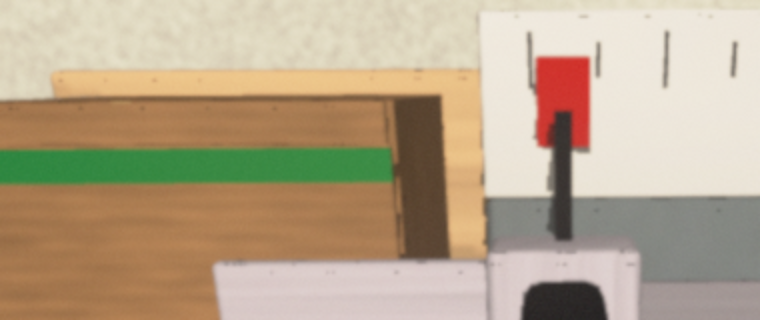

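The pointer (column 281) is centred on the red mark (column 281). The green-edged flap lies flat under the tongue and the grip is holding at 30 N, so I hand in.

```bash
python3 -c "
from rig import bot
print(bot.hand_in())"
```

```text
the job is handed in; nothing more can be done
None
```

I closed both flaps, narrow then wide, and handed the job in with the gripper holding the press bar at about 30 N. The last picture shows the pointer centred on the red mark; `hand_in()` returned no verdict.

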